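# Snap the split clip onto the jig's pivot pin with the fork tool

### The arm

A 6-joint arm with a two-finger parallel gripper is mounted at the origin on a cart in front of the work surface, level with it; the furniture and walls round the work are solid. World frame = base frame: x ahead of the robot, y to its left, z up, the work surface at z = 0. Lengths are in m, angles in rad, forces in N, time in s.
With the tool pointing down it reaches from about 0.275 to 0.75 m from the base axis. Payload 10.2 kg.
Tool frame: the origin (TCP) lies between the finger pads; the fingertips stand 25 mm ahead of it and the grasp point (between the pads) lies 6 mm ahead of it; z points along the fingers, y is the line along which they close (so a half turn about z gives the same grasp; the last joint's range is limited). The gripper opens to 88 mm and grips with 3 to 60 N. Pads are 18 mm wide; open, the fingers measure 123 mm over their backs; the gripper's body (75 mm by 187 mm) begins 45 mm behind the grasp point.
Start: joints at [-1.423, 0.313, 1.498, -0, 1.331, -0.223], TCP at [0.19, -0.489, 0.264] pointing down, gripper open.
Joint ranges: [-2.94, 2.94], [-0.97, 2.17], [0.19, 2.56], [-1.23, 4.37], [0.02, 3.11], [-2.88, 2.88]. Speed limits (rad/s): [2.39, 2.39, 3.01, 3.14, 3.14, 3.14].

### API

Orientations are given as a unit quaternion [w, x, y, z].
In Python, from station import manip gives the robot as it stands. Calls block until the motion is done:
- manip.move_pose(position, orientation): joint-space move of the TCP to a pose.
- manip.servo_line(position, frame=None, speed=0.15, max_force=None): straight line of the TCP; frame=None keeps the orientation; speed is the mean speed in m/s. With max_force (N) it stops when the force on the tool has changed by that much, and returns True; else False.
- manip.movej(angles): joint-space move.
- manip.command_gripper(opening): finger opening in m; the grip force is fixed at half the most; returns when the fingers have stopped.
- manip.dwell(seconds).
- manip.inverse_kinematics(position, orientation): joint angles nearest the present ones, or None.
- manip.read_state(): the state.
- manip.read_camera(name): name is "scene" or "top"; returns the picture (420x560x3 uint8, red, green, blue); there is no depth.
- manip.calibration(name): a dict with "fx", "fy", "cx", "cy" (pixels), "cam_to_world" (4x4, takes a point from camera to world coordinates). Camera axes: x right, y up, looking along -z (the intrinsics and any distortion apply to the point x, -y, -z); pixel columns grow to the right and rows downward; lengths in m; the calibration is good to about 2 mm. A picture is of the moment at which its call begins. calibration takes no time and is no camera call.
A pose or a line that the arm cannot do raises manip.Unreachable and nothing moves.
- manip.finish_job(): hands the job in; it is judged then, once.
The state is a dict: "time": time; "q": joint angles; "joint_velocities": joint speeds; "joint_torque": joint torques, N m; "tool_pos": TCP position; "eef_rot": TCP orientation; "contact_force": force on the tool from outside, world axes, zero at the start; "torque": the same for the moment, N m; "opening": finger opening in m; "gripper_force": force on a finger pad.
Only numpy, scipy, OpenCV 4.12 (cv2) and the standard library are available. Lean on these libraries where they do the work, as an engineer would, in place of code of your own. Each camera call takes 0.05 s, during which the arm holds its last target. There are 200 camera calls.

### The job

Pick up the wooden-handled fork tool and, with its two prongs straddling the nose of the split clip, push the clip along the jig's plate onto the groove of the pivot pin until both jaws snap round the pin. Then bear on the seated clip with about 15 N for half a second to prove it is fully home - never press it with more than 20 N, and touch it only with the tool. Finally lay the tool flat on the open bench to the right of the jig and let go, leaving the sanding block, wax tin and tape roll where they are.

Things in the scene. Friction and masses are not known exactly. Their poses are not given: they have to be found in the camera images.
- jig: Hold-down jig fixed to the bench. Origin on the bench under the middle of the pin's slot; +x is the way the clip is pushed (away from the robot, turned up to 0.35 rad), y left, z up. Plywood base 165 x 120 x 18 mm (x -105 to +60 mm); above it a dark steel plate 80 mm wide, x -60 to +52 mm, its top at z = 50 mm, on which the clip slides.
- jig_top (a point): Middle of the pin's slot, on the plate's top (jig x = y = 0, z = 50 mm). The upright steel pin stands on the jig's centre line: groove 20 mm in diameter, 10 mm high from the plate up, then a head 26 mm in diameter, 6.5 mm high. It is clamped firmly up to 5 mm nearer or farther along jig x than this point; that offset is not measured, so where the clip comes home must be felt.
- clip: C-shaped split steel clip, 75 g, lying on the plate, mouth towards the pin; at the start 24 to 34 mm short of jig_top, up to 4 mm aside, turned up to 0.12 rad. Origin: underside, centre of the bore (on the pin's axis when home); +x to the mouth. 42 mm wide, body 8 mm thick. Two sprung jaws reach x = 11 mm; their round tips leave a mouth of 16 mm. Home, it is stopped dead by the pin.
- clip_back (a point): Middle of the clip's flat rear face (clip x = -20 mm), 5 mm above the plate. The face is 42 mm wide and 10 mm high; a nose 10 mm wide and 10 mm high sticks out 10 mm backwards from its middle. The prongs push on the face on both sides of the nose, 3 to 7 mm above the plate (higher tips the clip).
- jaw_left (a joint): Opening of the clip's left jaw (rad): 0 closed, about 0.1 at the widest part of the pin, under 0.03 snapped home. The jaws touch the pin 15 mm before home and spread; the push resisting them peaks at 7 to 12 N about 10 mm before home, and over the last 6 mm or so the clip jumps ahead of the fork, home by itself.
- jaw_right (a joint): Opening of the clip's right jaw (rad), read likewise.
- fork: Fork tool, 189 mm long, about 0.14 kg, lying on the bench right of the jig. Origin: middle of the underside of the wooden handle; +x to the prongs, z up. Handle 110 mm long (x -55 to +55 mm), 22 wide, 26 high: grasp it from above across its width near x = +10 mm. A blade 4 mm thick (z 11 to 15 mm) ends in two prongs, each 9 mm wide and 16 mm long, 16 mm apart, tips at x = 134 mm.
- fork_tip (a point): Point midway between the tips of the fork's prongs, 134 mm ahead of the fork's origin and 13 mm above it.
- sanding_block: Brown sanding block 89 x 100 x 32 mm, a bystander to the left of the jig; origin under its centre.
- wax_tin: Round wax tin, 77 mm in diameter, 32 mm high, a bystander at the left; origin under its centre.
- tape_roll: Roll of blue tape lying flat, 101 mm in diameter, 24 mm high, a bystander near the robot; origin under its centre.
Not all that is in view belongs to the job. There is more than one size of the clip; the job needs the smaller.

How it is judged:
By the outcome, as a careful person would: the job done as asked, in the order asked, and still so for the second after the job is handed in, with the robot touching nothing.
It also fails if it takes over 72 s, if anything falls off the work surface, if the arm or the gripper's body presses on something with over 40 N, if the wrist force passes 120 N, or if a joint passes its speed limit or range.

## Working session

There is one attempt and no reset: what is moved stays moved. The work goes in short steps, each a Python script; the robot and the scene stay as the last script left them, time stands still between calls to the robot, and variables do not carry over. Pictures are saved under pics/ and viewed, at most 10 in all, crops included, and the job is handed in when it is done.

```bash
ls; mkdir -p pics; python3 - <<'E'
from station import manip
import cv2,numpy as np
for n in("scene","top"):
    im=manip.read_camera(n); cv2.imwrite(f"pics/{n}0.png",im[:,:,::-1])
    c=manip.calibration(n); print(n,{k:np.round(v,4).tolist() if not isinstance(v,str) else v for k,v in c.items()})
print(manip.read_state())
E
```

```text
pics
scene {'fx': 394.9137, 'fy': 394.9137, 'cx': 286.2431, 'cy': 206.663, 'cam_to_world': [[-0.8066, 0.4503, -0.3828, 0.175], [-0.5909, -0.6294, 0.5047, 0.4784], [-0.0137, 0.6333, 0.7738, 0.788], [0.0, 0.0, 0.0, 1.0]]}
top {'fx': 482.4378, 'fy': 482.4378, 'cx': 274.448, 'cy': 208.6633, 'cam_to_world': [[0.0192, 0.9957, -0.0906, 0.4201], [-0.9994, 0.0165, -0.0301, -0.0171], [-0.0284, 0.0912, 0.9954, 1.1212], [0.0, 0.0, 0.0, 1.0]]}
{'time': 0.1, 'q': array([-1.42341525e+00,  3.13381552e-01,  1.49832586e+00, -1.20707252e-05,
        1.33099322e+00, -2.23380812e-01]), 'joint_velocities': array([ 0.00305616, -0.00070417, -0.00271734, -0.00077956,  0.00023278,
       -0.00096721]), 'joint_torque': array([ 2.49571691e-03, -4.02810323e+01, -2.52644509e+01,  6.95945369e-02,
        3.42623983e-02, -5.11459768e-05]), 'tool_pos': array([ 0.19018931, -0.48914549,  0.26323794]), 'eef_rot': array([-5.53812257e-04,  9.82865691e-01,  1.84322346e-01,  1.51888300e-05]), 'contact_force': array([ 0.56809163, -0.30462525, -0.34719259]), 'torque': array([-0.0221581 ,  0.01562049, -0.05967549]), 'gripper_force': 0.0, 'opening': 0.08834120651012489}
```

View pics/scene0.png

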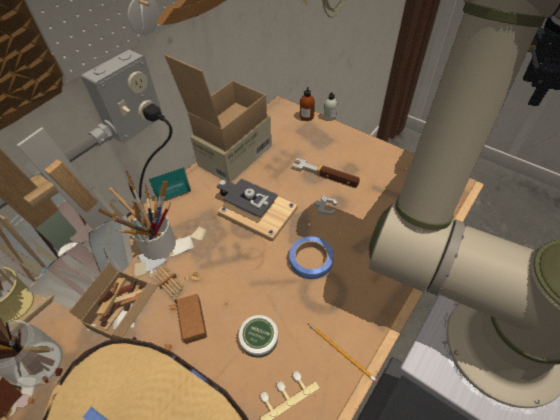

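View pics/top0.png

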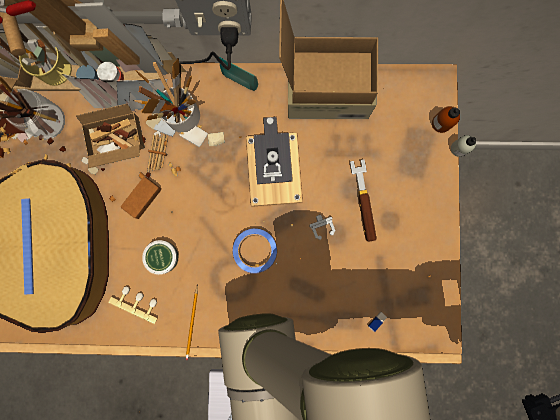

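The top view shows the jig at about (273,165). The fork runs from its prongs at (358,163) to its handle end at (371,238). There are two clip candidates: A on the plate at (272,170), and B loose on the bench at (323,226). By the description A should be the one; I'll confirm in an enlarged crop.

```bash
python3 - <<'E'
import cv2,numpy as np
im=cv2.imread("pics/top0.png")
a=im[110:250,235:385]
cv2.imwrite("pics/crop1.png",cv2.resize(a,None,fx=4.2,fy=4.2,interpolation=cv2.INTER_CUBIC)[:590])
b=cv2.imread("pics/scene0.png")[150:240,210:365]
cv2.imwrite("pics/crop2.png",cv2.resize(b,None,fx=5,fy=5,interpolation=cv2.INTER_CUBIC))
E
```

```text
(no output)
```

View pics/crop1.png

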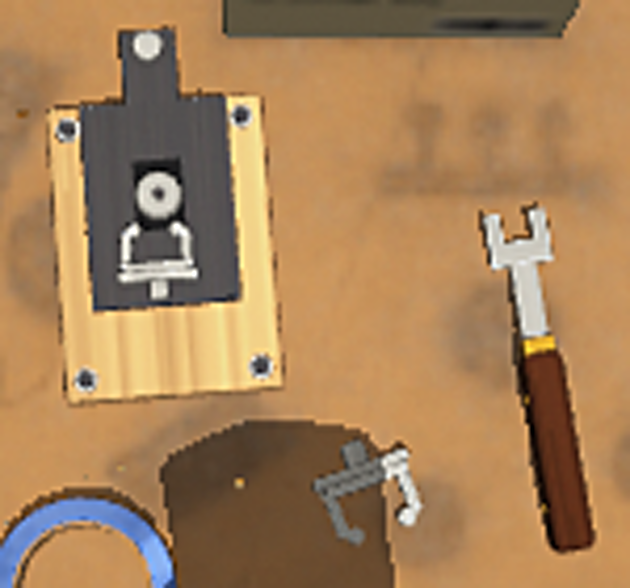

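View pics/crop2.png

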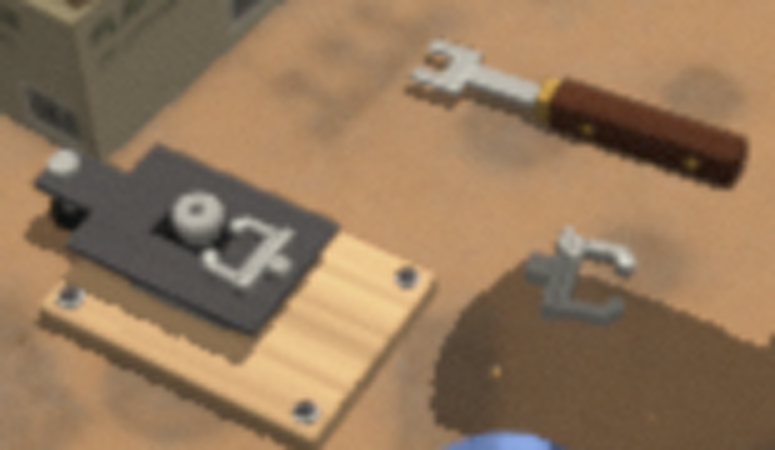

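A, on the plate, has a rear face about 18 px wide (roughly 41 mm, against 42 mm given) and its mouth faces the pin. B, loose on the bench, is about 23 px wide (roughly 52 mm), so it is the larger size. A is the one. Next I'll measure.

```bash
cat > h.py <<'E'
import cv2,numpy as np
from station import manip
def ray(n,p):
    c=manip.calibration(n);T=np.array(c["cam_to_world"])
    d=np.array([(p[0]-c["cx"])/c["fx"],-(p[1]-c["cy"])/c["fy"],-1])
    return T[:3,3],T[:3,:3]@d
def cast(n,p,z):
    o,d=ray(n,p); return o+d*(z-o[2])/d[2]
def px(n,P):
    c=manip.calibration(n);T=np.array(c["cam_to_world"]);q=T[:3,:3].T@(np.array(P)-T[:3,3])
    return np.array([c["cx"]-c["fx"]*q[0]/q[2],c["cy"]+c["fy"]*q[1]/q[2]])
def biggest(m):
    cs,_=cv2.findContours(m.astype(np.uint8),cv2.RETR_EXTERNAL,cv2.CHAIN_APPROX_NONE)
    return max(cs,key=cv2.contourArea)
def rectw(n,cnt,z):   # minAreaRect in world plane: centre, long-axis yaw, (long, short)
    W=np.array([cast(n,p,z)[:2] for p in cnt.reshape(-1,2)])
    return W,cv2.minAreaRect((W*1000).astype(np.float32))
def roi(m,x0,x1,y0,y1):
    r=np.zeros(m.shape,bool);r[y0:y1,x0:x1]=True;return m&r
E
python3 - <<'E'
from h import *
R={"top":dict(h=(350,385,185,245),p=(245,300,112,190),c=(260,285,148,187)),
   "scene":dict(h=(316,364,160,190),p=(214,285,176,222),c=(240,275,180,210))}
for n in R:
    im=cv2.imread(f"pics/{n}0.png");hsv=cv2.cvtColor(im,cv2.COLOR_BGR2HSV);H,S,V=[hsv[...,i].astype(int) for i in range(3)]
    r=R[n]
    m=roi((V<130)&(S>110),*r['h']);c=biggest(m)
    for z in (0.026,0.013): print(n,'handle',cv2.contourArea(c),rectw(n,c,z)[1])
    m=roi((S<70)&(V<120),*r['p']);c=biggest(m);W,re=rectw(n,c,.05);print(n,'plate',re,cv2.boxPoints(re).round(1).tolist())
    m=roi((V>150)&(S<60),*r['c']);cs,_=cv2.findContours(m.astype(np.uint8),0,1)
    for k in cs:
        if cv2.contourArea(k)>5: print(n,'bright',cv2.contourArea(k),cv2.boundingRect(k),cv2.minEnclosingCircle(k))
im=cv2.imread("pics/top0.png");print(cv2.cvtColor(im[150:184,262:284],cv2.COLOR_BGR2GRAY))
E
```

```text
top handle 505.5 ((514.7499389648438, -191.14279174804688), (129.7698974609375, 27.005828857421875), 10.133158683776855)
top handle 505.5 ((515.8737182617188, -193.20863342285156), (131.31027221679688, 27.326377868652344), 10.133166313171387)
top plate ((651.6474609375, 23.703784942626953), (149.61285400390625, 78.63143920898438), 5.345460891723633) [[573.5, 55.900001525878906], [580.7999877929688, -22.399999618530273], [729.7999877929688, -8.5], [722.5, 69.80000305175781]]
top bright 83.0 (263, 163, 19, 18) ((271.75, 171.0), 10.077921867370605)
top bright 70.5 (268, 151, 10, 11) ((272.2246398925781, 155.97825622558594), 5.169003486633301)
scene handle 421.0 ((503.1259460449219, -182.96763610839844), (116.7024917602539, 42.03961181640625), 10.341191291809082)
scene handle 421.0 ((508.7237548828125, -194.2502899169922), (118.69335174560547, 42.75677490234375), 10.341176986694336)
scene plate ((659.1480712890625, 27.768077850341797), (167.76296997070312, 83.83914947509766), 5.270801544189453) [[571.7999877929688, 61.79999923706055], [579.5, -21.700000762939453], [746.5, -6.300000190734
[... 2652 characters left out ...]
3 169 137  97 102 101  97 114
  110 118  73  83]
 [ 79  80 117 106 103  89  85  75  64 206 194 198 168  59  70  71  69  76
   72  76  80  84]
 [ 82  77  75  75  78  78  78  77  55 221 204 211 191  66  80  83  81  83
   81  82  83  83]
 [ 83  82  80  82  85  84  84  82  53 225 214 222 221  55  82  84  82  86
   83  83  84  84]
 [ 83  82  82  84  86  84  83  83  61 216 198 197 155  61  82  84  83  84
   83  83  82  82]
 [ 83  81  81  83  85  83  81  84  73 101  93  89  78  76  86  86  82  83
   79  75  72  72]
 [ 82  79  83  81  82  78  73  75  72  60  54  38  34  28  70  52  53  99
   89  89  92 162]
 [ 33  69  61  63 116 104  99  97 163 148 192 191 181 186 199 207 213 190
  189 200 205 212]]
```

```bash
python3 - <<'E'
from h import *
J=np.array([.6369,.0223]);a=np.radians(5.3)
def jf(P): d=(P[:2]-J)*1000; return np.round([np.cos(a)*d[0]+np.sin(a)*d[1],-np.sin(a)*d[0]+np.cos(a)*d[1]],1)
C=lambda u,v:(235+u/4.2-.5+.5/4.2,110+v/4.2-.5+.5/4.2)
for nm,p,z in [("pin head",(272.1,156.0),.0665),("nose end bot",(272.9,180.5),.05),("nose end top",(272.9,180.5),.06),
  ("face L bot",(262.8,176.6),.05),("face R bot",(281.4,175.7),.05),("face mid",(272.3,176.3),.05),("jawtip L",(266.5,163),.058),("jawtip R",(277.5,163),.058)]:
    P=cast("top",p,z);print(nm,P.round(4),jf(P))
im=cv2.imread("pics/top0.png");hsv=cv2.cvtColor(im,cv2.COLOR_BGR2HSV);H,S,V=[hsv[...,i].astype(int) for i in range(3)]
m=roi((V<120)&(S>110)&(H<12),350,385,185,245);c=biggest(m);W,re=rectw("top",c,.026);print(re,cv2.boundingRect(c))
for r in range(186,246,3): print(r,[tuple(int(t) for t in hsv[r,k]) for k in range(358,378,2)] if r in(189,192,195,237,240,243) else '',np.where(m[r])[0][[0,-1]] if m[r].any() else '')
for u,v,z in [(484,213,.015),(541,207,.015),(541,350,.026),(572,548,.026)]: print(cast("top",C(u,v),z).round(4))
print("scene tips", [cast("scene",(210+u/5,150+v/5),.015).round(4) for u,v in [(412,82),(438,42)]])
# pin via two views
o1,d1=ray("top",(272.1,156.0));o2,d2=ray("scene",(249,191.5))
t=np.linalg.lstsq(np.stack([d1,-d2],1),o2-o1,rcond=None)[0];print(o1+t[0]*d1,o2+t[1]*d2)
E
```

```text
pin head [0.6334 0.0222 0.0665] [-3.5  0.2]
nose end bot [0.581  0.0199 0.05  ] [-55.9   2.8]
nose end top [0.5795 0.0196 0.06  ] [-57.4   2.6]
face L bot [0.5895 0.0428 0.05  ] [-45.3  24.8]
face R bot [0.5921 0.0011 0.05  ] [-46.5 -17. ]
face mid [0.5905 0.0215 0.05  ] [-46.3   3.5]
jawtip L [0.619  0.0347 0.058 ] [-16.6  14. ]
jawtip R [0.6194 0.0102 0.058 ] [-18.6 -10.5]
((504.11663818359375, -193.32794189453125), (106.41545104980469, 24.329330444335938), 9.862712860107422) (358, 194, 18, 47)
186  
189 [(15, 124, 70), (38, 5, 220), (105, 5, 216), (105, 13, 163), (15, 134, 146), (15, 128, 174), (15, 128, 187), (16, 131, 191), (16, 131, 191), (15, 128, 194)] 
192 [(15, 153, 65), (23, 196, 255), (22, 200, 243), (22, 197, 249), (22, 202, 255), (14, 109, 180), (15, 127, 186), (15, 132, 190), (15, 133, 190), (15, 134, 194)] 
195 [(13, 128, 68), (11, 185, 84), (7, 179, 91), (9, 188, 99), (9, 186, 100), (10, 175, 83), (16, 126, 195), (15, 133, 192), (15, 134, 192), (15, 129, 195)] [359 368]
198  [358 368]
201  [359 369]
204  [361 369]
207  [360 370]
210  [360 370]
213  [361 371]
216  [36
[... 155 characters left out ...]
139, 220), (8, 201, 19), (9, 183, 89), (10, 188, 87), (10, 188, 92), (9, 189, 96), (13, 152, 111)] [366 375]
240 [(15, 142, 198), (15, 138, 199), (15, 138, 198), (15, 138, 207), (13, 160, 91), (8, 202, 67), (8, 196, 61), (8, 214, 50), (13, 157, 114), (15, 139, 207)] [367 373]
243 [(15, 138, 201), (15, 140, 200), (16, 140, 200), (16, 140, 200), (15, 138, 201), (15, 141, 205), (15, 138, 203), (15, 137, 201), (15, 135, 198), (16, 139, 200)] 
[ 0.636  -0.1561  0.015 ]
[ 0.6398 -0.1874  0.015 ]
[ 0.5591 -0.1859  0.026 ]
[ 0.4523 -0.2027  0.026 ]
scene tips [array([ 0.6285, -0.1514,  0.015 ]), array([ 0.635 , -0.1857,  0.015 ])]
[0.63325158 0.02219394 0.06701248] [0.63382512 0.02256591 0.06714232]
```

```bash
cat >> h.py <<'E'
def Q(psi): return [0,np.cos(psi/2),np.sin(psi/2),0]
def snap(n,name): cv2.imwrite(f"pics/{name}.png",manip.read_camera(n)[:,:,::-1])
def st(msg=''):
    s=manip.read_state();print(msg,round(s['time'],2),'p',s['tool_pos'].round(4),'F',s['contact_force'].round(2),'T',s['torque'].round(2),'op',round(s['opening'],4),'gf',round(s['gripper_force'],1));return s
J=np.array([.6369,.0223]);A=np.radians(5.3)
E
python3 - <<'E'
from h import *
manip.command_gripper(.05)
g=[.515,-.193];q=Q(np.radians(9.9))
manip.move_pose(g+[.13],q);st()
print(manip.servo_line(g+[.028],speed=.08,max_force=8));st()
manip.command_gripper(0.0);s=st('closed')
manip.servo_line(g+[.13],speed=.1);st('up')
e=np.array([np.cos(A),np.sin(A)])
p=J+np.array([-np.sin(A),np.cos(A)])*.003-e*(.075+.124)
manip.move_pose([*p,.12],Q(A));st('pre')
print(manip.read_state()['q'].round(3),manip.read_state()['eef_rot'].round(3))
snap("top","top1");snap("scene","scene1")
a=cv2.imread("pics/top1.png")[130:250,225:325];b=cv2.imread("pics/scene1.png")[150:250,200:300]
k=lambda x:cv2.resize(x,(400,int(400*x.shape[0]/x.shape[1])),interpolation=cv2.INTER_CUBIC)
a,b=k(a),k(b);b=cv2.copyMakeBorder(b,0,a.shape[0]-b.shape[0],0,0,0)
cv2.imwrite("pics/pair1.png",np.hstack([a,b]))
E
```

```text
2.49 p [ 0.5149 -0.1938  0.1303] F [-0.29  0.1   0.23] T [0.02 0.02 0.01] op 0.0504 gf 0.0
False
 3.92 p [ 0.5152 -0.1931  0.0285] F [-0.5   0.74  0.76] T [-0.01  0.02 -0.04] op 0.0498 gf 0.0
closed 4.45 p [ 0.515  -0.1931  0.0281] F [-0.29 -0.53  0.06] T [ 0.02  0.05 -0.02] op 0.022 gf 30.0
up 5.62 p [ 0.5147 -0.1928  0.1293] F [ 0.05  0.77 -1.02] T [-0.01  0.04  0.03] op 0.0219 gf 30.0
pre 6.48 p [0.4393 0.0061 0.1202] F [ 0.12 -0.2  -1.63] T [ 0.    0.   -0.02] op 0.0216 gf 30.0
[-0.254  0.312  1.924 -0.     0.905  1.225] [0.    0.999 0.046 0.001]
```

View pics/pair1.png

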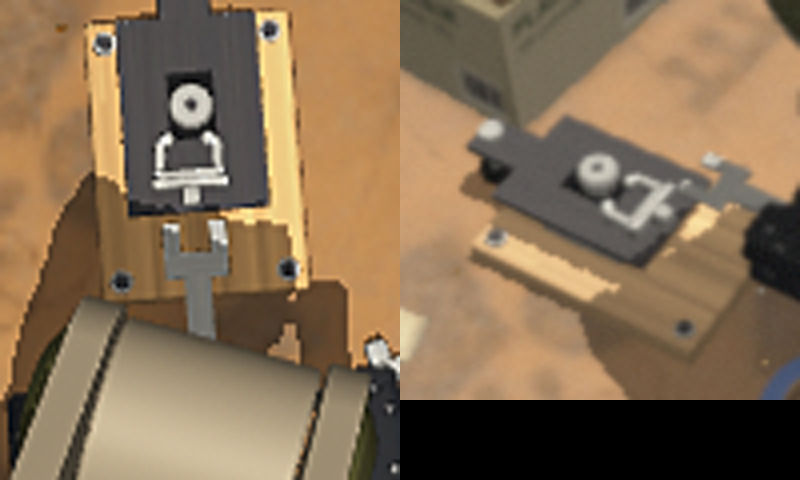

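The fork is held, with its prongs just behind the nose at top px (268,186) and (279,185.5). I'll check its tip pose and pitch by two-view rays.

```bash
python3 - <<'E'
from h import *
def tri(p1,p2):
    o1,d1=ray("top",p1);o2,d2=ray("scene",p2);t=np.linalg.lstsq(np.stack([d1,-d2],1),o2-o1,rcond=None)[0]
    return ((o1+t[0]*d1+o2+t[1]*d2)/2).round(4),np.linalg.norm(o1+t[0]*d1-o2-t[1]*d2).round(4)
print('R',tri((278.8,185.5),(278,189.3)));print('L',tri((268,186.2),(271,196.5)))
for z in (.1,.107): print(cast("top",(268,186.2),z).round(4),cast("top",(278.8,185.5),z).round(4))
s=manip.read_state();p=s['tool_pos'];print('expected tip',p[:2]+.124*np.array([np.cos(A),np.sin(A)]))
T=cv2.cvtColor(cv2.imread("pics/top1.png"),cv2.COLOR_BGR2GRAY);print(T[176:202,262:284])
S=cv2.cvtColor(cv2.imread("pics/scene1.png"),cv2.COLOR_BGR2GRAY);print(S[184:206,264:292])
E
```

```text
R (array([0.5601, 0.0042, 0.1068]), np.float64(0.0041))
L (array([0.5602, 0.0281, 0.1034]), np.float64(0.0007))
[0.561  0.0284 0.1   ] [0.5629 0.0054 0.1   ]
[0.5601 0.0281 0.107 ] [0.5619 0.0052 0.107 ]
expected tip [0.56280584 0.01720808]
[[ 76 150 248 226 213 181 176 152 125 128 146 162 131  93  98  95  92 108
  104 111  70  79]
 [ 75  76 111 100  98  86  81  72  62 198 186 191 161  56  67  68  67  72
   69  72  77  79]
 [ 78  72  71  72  74  74  75  74  52 213 197 203 184  62  77  80  78  81
   79  79  79  81]
 [ 80  77  77  79  81  80  80  78  51 218 206 214 213  53  78  81  80  83
   80  79  79  79]
 [ 85  82  81  83  85  83  80  80  57 209 190 190 149  60  83  85  83  85
   80  80  78  78]
 [ 45  45  87  85  43  45  85  84  72  98  91  88  78  78  45  46  44  44
   80  73  68  68]
 [ 39  37  47  46  37  34  42  84  81  69  63  49  46  41  29  27  26  41
   94  88  89 155]
 [ 15  32  29  28  56  54  51  54  84  76  97  94  89  92  98 104 105  94
  201 204 204 208]
 [105  98 100 108 114 116 114 109 113 102  98 100  92  95  98  99  99  78
   74 117 217 217]
 [109 100 103 108 108 
[... 3434 characters left out ...]
191 156 120  98  92  92  91  89  88  84 101 124 121 118 116 117 120 123
  127 119 114 111 114 117 117 115 115 105]
 [183 184 168 129 100  92  90  89  84  97 152 195 174 136 119 120 124 152
  179 147 151 109 100 103 108 106  93  66]
 [191 196 193 166 115  85  65  66  77 111 165 210 210 200 172 134 134 165
  153 135 136 122 111 100  97  91  60  36]
 [170 188 185 158 105  68  56  74 114 157 199 211 211 212 207 186 142 142
  135 134 130 129 128 124 109  79  41  30]
 [114 132 143 118 101  76  69 108 168 214 219 215 213 210 197 156 131 131
  132 134 132 132 127 116  85  54  36  29]
 [ 84  96 106 100  88  81  96 154 210 223 224 224 221 215 191 134 125 124
  129 131 133 131 127  96  51  33  31  33]]
```

Tip mid measures (0.5635, 0.017, about 0.105) against the expected (0.5628, 0.0172, 0.105), so the fork is straight in hand. I'll lower it, straddle the nose and start the clip moving towards the pin line, stopping short of jaw contact to check.

```bash
cat >> h.py <<'E'
def tcp(x,y,psi,z=.070):  # fork tip at jig (x,y) mm, world yaw psi
    e=np.array([np.cos(A),np.sin(A)]);n=np.array([-e[1],e[0]])
    return [*(J+e*x/1000+n*y/1000-.124*np.array([np.cos(psi),np.sin(psi)])),z]
def fx(s): return s['contact_force'][:2]@np.array([np.cos(A),np.sin(A)])
def pair(name,hp):
    snap("top",name+"t");snap("scene",name+"s")
    a=cv2.imread(f"pics/{name}t.png")[140:215,240:310];b=cv2.imread(f"pics/{name}s.png")[165:230,225:295]
    k=lambda x:cv2.resize(x,(400,int(400*x.shape[0]/x.shape[1])),interpolation=cv2.INTER_CUBIC)
    a,b=k(a),k(b);b=cv2.copyMakeBorder(b,0,a.shape[0]-b.shape[0],0,0,0)
    cv2.imwrite(f"pics/{name}.png",np.hstack([a,b]))
E
python3 - <<'E'
from h import *
y=np.radians(3.7)
print(manip.servo_line(tcp(-75,2.7,y,.12),Q(y),speed=.05))
print(manip.servo_line(tcp(-75,2.7,y),speed=.06,max_force=6));st()
print(manip.servo_line(tcp(-48,2.7,y),speed=.03,max_force=5));st()
print(manip.servo_line(tcp(-41,-0.5,A),Q(A),speed=.015,max_force=6));st()
pair("p2",1)
E
```

```text
False
False
 7.82 p [0.4384 0.01   0.0703] F [ 0.43  0.26 -1.42] T [ 0.02  0.02 -0.06] op 0.022 gf 30.0
False
 8.87 p [0.465  0.0126 0.07  ] F [-0.11 -0.29 -2.21] T [0.02 0.04 0.01] op 0.0219 gf 30.0
False
 9.66 p [0.4726 0.0066 0.07  ] F [ 0.34 -0.33 -2.02] T [0.02 0.03 0.07] op 0.0218 gf 30.0
```

View pics/p2.png

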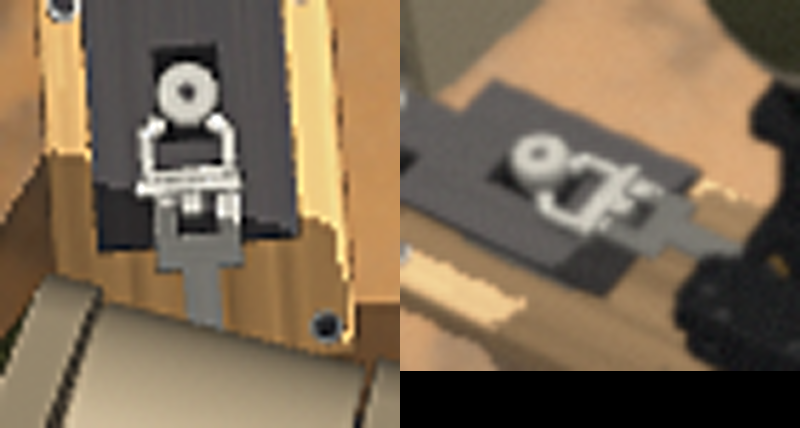

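The prongs straddle the nose and the jaws are centred on the pin (crop x 187 against 186). Now I'll push in small steps while watching the force.

```bash
python3 - <<'E'
from h import *
x=-41;pk=0;log=[]
b=np.mean([fx(manip.read_state()) for _ in range(1)])
while x<-22:
    x+=.75
    hit=manip.servo_line(tcp(x,-0.3,A),speed=.012,max_force=9)
    s=manip.read_state();f=-fx(s);pk=max(pk,f)
    e=np.array([np.cos(A),np.sin(A)])
    log.append((round(x,2),round((s['tool_pos'][:2]-J)@e*1000+124,1),round(f,1),round(s['contact_force'][2],1),hit))
    if hit or f>15 or (pk>5 and f<2 and f<pk-4): break
print(*log,sep='\n');st();pair("p3",1)
E
```

```text
(-40.25, np.float64(-40.2), np.float64(0.6), np.float64(-1.6), False)
(-39.5, np.float64(-39.5), np.float64(0.9), np.float64(-2.1), False)
(-38.75, np.float64(-38.7), np.float64(1.2), np.float64(-1.3), False)
(-38.0, np.float64(-37.9), np.float64(0.1), np.float64(-1.8), False)
(-37.25, np.float64(-37.4), np.float64(1.7), np.float64(-1.4), False)
(-36.5, np.float64(-36.9), np.float64(3.8), np.float64(-1.7), False)
(-35.75, np.float64(-36.3), np.float64(5.2), np.float64(-0.3), False)
(-35.0, np.float64(-35.7), np.float64(6.9), np.float64(-0.7), False)
(-34.25, np.float64(-35.2), np.float64(6.9), np.float64(-0.0), False)
(-33.5, np.float64(-34.5), np.float64(7.9), np.float64(-0.7), False)
(-32.75, np.float64(-33.7), np.float64(7.1), np.float64(-0.3), False)
(-32.0, np.float64(-32.8), np.float64(6.8), np.float64(-0.6), False)
(-31.25, np.float64(-31.8), np.float64(5.0), np.float64(-0.3), False)
(-30.5, np.float64(-30.7), np.float64(4.5), np.float64(-1.1), False)
(-29.75, np.float64(-29.3), np.float64(0.9), np.float64(-0.9), False)
 13.51 p [0.4843 0.0078 0.0702] F [-0.97  0.45 -0.86] T [ 0.02  0.1  -0.07] op 0.022 gf 30.0
```

View pics/p3.png

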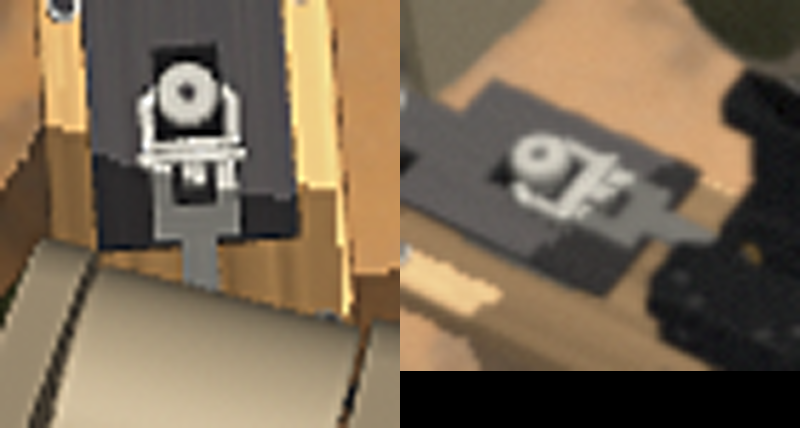

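The force peaked at 7.9 N and then dropped, so the clip has snapped ahead. Next I'll feel for the home stop, build up to about 15 N and hold.

```bash
python3 - <<'E'
from h import *
def F(n=6):
    v=[]
    for _ in range(n): manip.dwell(.02);v.append(-fx(manip.read_state()))
    return np.mean(v),max(v)
x=-29.75;b,_=F();log=[('base',round(b,2))]
e=np.array([np.cos(A),np.sin(A)])
while x<-15:
    c=F(4)[0] if log[-1][-1]>3 else None
    f0=c if c is not None else 0
    dx=.4 if f0<8 else .2 if f0<13 else .1
    x+=dx
    hit=manip.servo_line(tcp(x,-0.3,A),speed=.008,max_force=6)
    f,m=F(4);s=manip.read_state()
    log.append((round(x,2),round((s['tool_pos'][:2]-J)@e*1000+124,1),round(m,1),round(f,1)))
    if f>=14.4 or m>17: break
print(*[tuple(float(t) if not isinstance(t,str) else t for t in l) for l in log],sep='\n')
t0=manip.read_state()['time'];h=[]
while manip.read_state()['time']-t0<.8: manip.dwell(.04);h.append(round(float(-fx(manip.read_state())),1))
print(h);st()
E
```

```text
('base', 0.04)
(-29.35, -29.2, -0.2, -0.4)
(-28.95, -28.9, 0.3, -0.3)
(-28.55, -28.5, 0.5, 0.1)
(-28.15, -28.1, 0.4, -0.0)
(-27.75, -27.8, -0.1, -0.5)
(-27.35, -27.3, 0.9, 0.3)
(-26.95, -27.0, 0.5, -0.1)
(-26.55, -26.6, 0.3, -0.2)
(-26.15, -26.2, 0.9, 0.2)
(-25.75, -25.8, 0.9, 0.3)
(-25.35, -25.4, 0.4, -0.0)
(-24.95, -24.9, 0.6, 0.3)
(-24.55, -24.5, 0.1, -0.3)
(-24.15, -24.2, 0.3, 0.1)
(-23.75, -23.7, -0.3, -0.7)
(-23.35, -23.4, 0.6, 0.1)
(-22.95, -22.9, 0.1, -0.4)
(-22.55, -22.7, 1.7, 1.5)
(-22.15, -22.5, 4.3, 3.8)
(-21.75, -22.4, 6.5, 6.0)
(-21.35, -22.3, 8.1, 7.5)
(-20.95, -22.3, 10.0, 9.5)
(-20.75, -22.2, 10.7, 10.4)
(-20.55, -22.2, 12.5, 11.8)
(-20.35, -22.2, 13.0, 12.1)
(-20.15, -22.1, 13.4, 12.8)
(-19.95, -22.1, 13.7, 13.1)
(-19.85, -22.1, 14.9, 14.1)
(-19.75, -22.0, 14.7, 14.2)
(-19.65, -22.0, 15.0, 14.4)
(-19.55, -22.0, 14.7, 14.5)
[14.9, 14.0, 15.2, 14.0, 15.3, 14.6, 14.6, 15.0, 15.1, 14.6, 15.0, 14.2, 14.4, 15.2, 14.3, 14.8, 15.2, 13.6, 14.8, 15.2]
 25.16 p [0.4915 0.009  0.0691] F [-15.04  -1.94   0.48] T [-0.33  1.93 -0.12] op 0.0219 gf 30.0
```

It held 14 to 15.3 N for 0.8 s, rigid at the stop. I'll back off and check the clip.

```bash
python3 - <<'E'
from h import *
manip.servo_line(tcp(-30,-0.3,A),speed=.02)
manip.servo_line(tcp(-70,-0.3,A),speed=.06);st()
manip.servo_line(tcp(-75,-0.3,A,.13),speed=.1);st()
pair("p4",1)
E
```

```text
26.65 p [0.4441 0.004  0.0701] F [-0.02 -0.47 -0.01] T [0.05 0.02 0.01] op 0.0215 gf 30.0
 27.4 p [0.4385 0.0037 0.1296] F [-0.37  0.41 -2.28] T [ 0.01  0.02 -0.02] op 0.0213 gf 30.0
```

View pics/p4.png

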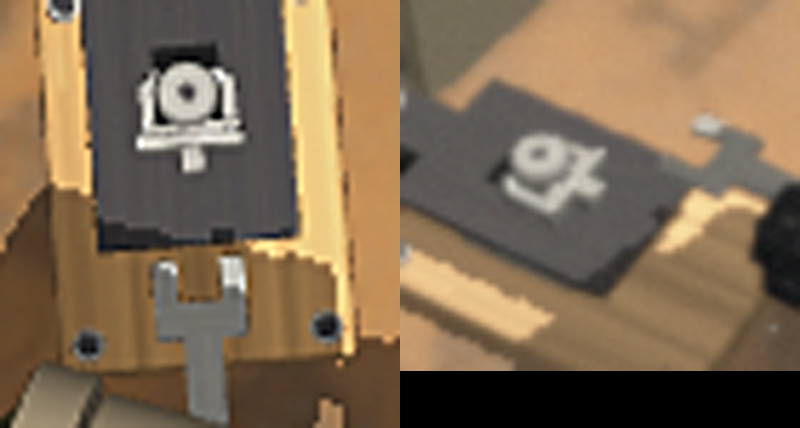

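The clip now sits around the pin: the rear face moved up to crop y≈140 and the jaws run past the pin's middle. The felt stop (−22 mm) matches first jaw contact (−37.5 mm) plus 15 mm, so it is home. Now I'll lay the fork down on the right.

```bash
python3 - <<'E'
from h import *
im=cv2.imread("pics/p4t.png",0);print(im[160:174,262:284])
e=np.array([np.cos(A),np.sin(A)])
g=[.515,-.193];q=Q(np.radians(9.9))
manip.move_pose(g+[.13],q);st()
manip.servo_line(g+[.05],speed=.1)
print(manip.servo_line(g+[.0283],speed=.02,max_force=4));st('down')
manip.command_gripper(.05);manip.dwell(.3);st('open')
manip.servo_line(g+[.16],speed=.12)
manip.move_pose([.19,-.489,.264],Q(.371));st('clear')
snap("top","top5")
cv2.imwrite("pics/p5.png",cv2.resize(cv2.imread("pics/top5.png")[100:280,110:390],None,fx=2.8,fy=2.8,interpolation=cv2.INTER_CUBIC))
E
```

```text
[[ 76  70  72 222 219   9  37 126 160 195 194 193 176 126  94   0   0 155
  175 114  68  78]
 [ 75  70  78 255 173  44   3  57 111 119 121 116 112 125 217 209 211 198
  202 216  66  78]
 [ 74  69  70 209 206 200 202 203 202 151 153 198 193 193 204 204 205 142
  187 106  28  78]
 [ 74  67 106 168 157 150 170 131 154 154 177 182 184 204 205 195 197 195
  210 195 143  74]
 [ 72  75 233 210 209 215 204 203 211 213 215 213 224 230 237 232 228 236
  224 222 144  74]
 [ 72  80 255 231 237 224 211 178 155 124 138 157 166 110  95  93 103 105
  100  99  79  78]
 [ 74  70 107 105 105 100  97  84  76  98 197 186 192 104  59  65  70  69
   69  71  73  80]
 [ 76  73  69  71  72  70  74  71  67  70 213 196 205 163  65  75  78  78
   77  77  77  82]
 [ 79  76  78  79  80  76  81  78  71  56 222 205 214 183  66  76  78  79
   77  78  79  82]
 [ 78  77  78  80  81  78  82  81  74  57 211 190 181 136  70  76  82  79
   77  77  78  82]
 [ 78  76  77  80  81  79  82  80  76  71  99  90  83  75  75  77  78  78
   77  78  78  81]
 [ 78  77  76  80  80  78  81  81  78  76  75  74  72  77  78  78  78  81
   78  78  79  82]
 [ 80  77  77  81  81  78  80  81  78  78  80  78  77  81  79  79  79  82
   79  78  79  80]
 [ 78  77  77  81  80  79  81  82  78  78  80  79  77  81  78  79  77  81
   78  79  79  81]]
 28.35 p [ 0.5146 -0.1918  0.1296] F [-0.1   0.42 -1.7 ] T [ 0.    0.02 -0.03] op 0.0217 gf 30.0
False
down 30.53 p [ 0.5151 -0.193   0.0284] F [-0.85 -0.48 -1.61] T [-0.02  0.02  0.02] op 0.022 gf 30.0
open 31.42 p [ 0.515  -0.193   0.0283] F [ 0.06 -0.33 -0.92] T [ 0.03 -0.   -0.02] op 0.0502 gf 0.0
clear 34.33 p [ 0.1907 -0.4887  0.2638] F [ 1.19 -0.19 -0.11] T [-0.02  0.04 -0.04] op 0.0498 gf 0.0
```

View pics/p5.png

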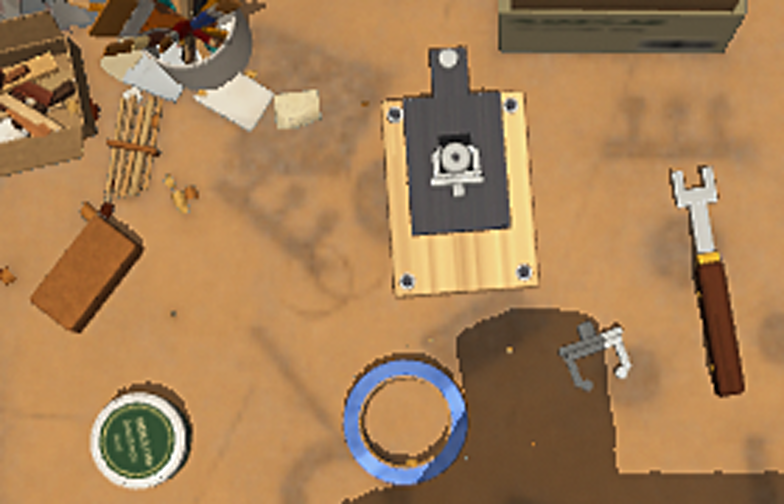

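The nose end moved 10.9 px (about 24 mm) to home, the fork lies flat on the right, and the bystanders are where they were.

```bash
python3 -c "
from station import manip
print(manip.finish_job())"
```

```text
the job is handed in; nothing more can be done
None
```

Job handed in: the smaller clip is snapped home on the pin and was pressed at about 15 N for 0.8 s (highest reading 15.3 N). The fork lies flat to the right of the jig, and the sanding block, wax tin and tape roll were never touched.

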